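Hang the ringed frit can on the scale's snap hook

TASK

Weigh the can of glass frit: hang the steel can that has the big ring on its lid from the scale's snap hook, by pressing the ring down through the sprung gate until the gate has snapped shut above it, then let go so that the can hangs freely and still. The hook sits on a spring and gives way under load, and its exact height is not known, so feel for the gate and never force it; keep the can upright and leave the other things on the bench where they are.

Things in the scene. Friction and masses are not known exactly. Their poses are not given: they have to be found in the camera images.
- ring_center (a point): Centre of the big upright ring on the can's lid. z: can's axis, up; x: normal to the ring's plane; y: in its plane. Ring of round rod 9 mm thick, 116 mm across on the rod's centre line, lowest point on the lid. Pinch the rod with fingers closing along x, some 50 degrees from its top, gripper leaning about 35 degrees outwards: the ring's top must stay free for the hook, the gripper clear of the hook's arm.
- ring_top (a point): Highest point of the ring's rod centre line, 58 mm above ring_center, 174 mm above the can's underside: the bit of rod that goes through the gate. Axes as ring_center.
- can: The task's can, loose, plain steel, 94 mm wide, 58 mm high to the top of its lid, with the big ring upright on it; 0.34 to 0.53 kg. Origin: centre of its underside; axes as ring_center.
- scale: Fixed hanging scale. Origin: on the table at the column; z up; the hook stands out towards -x. Foot plate 12 mm thick, from x = -180 to +80 mm, 150 mm wide; column 34 mm wide from x = 4 to 32 mm, 292 mm high, with a carriage 50 mm wide from x = -5 to 41 mm up to 295 mm high. The carriage bears a level arm of 12 mm rod along x at y = 0, which ends in the hook.
- hook_nominal (a point): Nominal centre of the hook's opening, at x = -140, z = 285 mm from scale, same axes. The real hook, unloaded, stands up to 10 mm lower or higher (not reported: feel for the gate); x, y are true. Thread it so: ring normal along x; come from -x with the ring's top above the nose and its lower part under the hook; then press down just inside the nose, at x = -10 mm here; near the hinge it does not give.
- bowl_nominal (a point): Floor of the hook's bowl, inside, 40 mm below hook_nominal (real height differs as the hook's does). The hook is of 12 mm rod in the plane y = 0. From the real hook centre: nose at x = -32 to -20, its top at z = +19 mm; back leg at x = +20 to +32, boss top z = +27 mm; arm at z = +6 to +18 mm; lowest outside point z = -52 mm.
- gate (a joint): Angle of the sprung gate across the hook's mouth: 0 shut, to 1.25 rad pressed down inside. An 8 mm rod 42 mm long, hinged at x = +20, z = +18 mm from the real hook centre, free end at the nose; its top is at z = +22 mm. Pressed at x = -10 mm it starts to open at 7 N and needs up to about 12 N; when the ring's rod (centre) is some 23 mm below the hook's centre it is past the end and the gate snaps shut above it.
- reading (a joint): How far the hook has sunk on the scale's spring, m: 0 unloaded, at most 0.025 (end stop). About 350 N/m. Pressing on the gate sinks it before the gate opens; the can's own weight sinks it 8 to 16 mm.
- plain_can: Bystander: like the task's can, but with a small knob and no ring, 94 mm wide, 82 mm high. Leave it. Origin: on its underside.
- jar: Bystander: glass jar 72 mm wide, 95 mm high. Leave it. Origin: on its underside.
- tumbler: Bystander: glass tumbler 72 mm wide, 85 mm high. Leave it. Origin: on its underside.
- block: Bystander: wooden forming block (ladle), cup 92 mm wide and 45 mm high, handle 180 mm long along -x. Leave it. Origin: on its underside.
- jacks: Bystander: flat steel jacks (big tweezers) 290 mm long along x, 12 mm high. Leave it. Origin: on its underside.
- paddle: Bystander: wooden paddle 275 mm long along x, 22 mm high. Leave it. Origin: on its underside.
There are look-alikes about, which are no part of the job. Leave any orange look-alike of the can alone.

How it is judged:
By the outcome, as a careful person would: the job done as asked, in the order asked, and still so for the second after the job is handed in, with the robot touching nothing.
It also fails if it takes over 64 s, if anything falls off the work surface, if the arm or the gripper's body presses on something with over 40 N, if the wrist force passes 120 N, or if a joint passes its speed limit or range.

ROBOT

A 6-joint arm with a two-finger parallel gripper is mounted at the origin on the work surface. World frame = base frame: x ahead of the robot, y to its left, z up, the work surface at z = 0. Lengths are in m, angles in rad, forces in N, time in s.
With the tool pointing down it reaches from about 0.3 to 0.775 m from the base axis. Payload 14.6 kg.
Tool frame: the origin (TCP) lies at the very end of the fingers, on their centre line; the grasp point (between the pads) lies 19 mm behind it (ctrl.hold_point_z is the z of the grasp point in the tool frame, in m); z points along the fingers, y is the direction in which the jaws open and shut (so a half turn about z gives the same grasp; the last joint's range is limited). The gripper opens to 94 mm and grips with 3 to 60 N. Pads are 16 mm wide; open, the fingers measure 119 mm over their backs; the gripper's body (75 mm by 177 mm) begins 78 mm behind the grasp point.
Start: joints at [-1.417, 0.3, 1.521, -0, 1.321, -0.067], TCP at [0.12, -0.537, 0.205] pointing down, gripper open.
Joint ranges: [-3.03, 3.03], [-0.79, 2.21], [0.23, 2.52], [-1.04, 4.18], [0, 3.07], [-2.55, 2.55]. Speed limits (rad/s): [2.22, 2.22, 2.57, 3.14, 3.14, 3.14].

INTERFACE

Orientations are given as [roll, pitch, yaw] about the fixed x, y, z axes, in that order (R = Rz(yaw) Ry(pitch) Rx(roll)).
In Python, from station import ctrl, cams, hand_in gives the robot as it stands.
- The arm moves only by the tool servo_tool, never from a script. Its argument "rows" is a list of rows, each a list of 7 numbers: the shift along the world's x, y, z in m, then the turn, a rotation vector about the world's x, y, z in rad, then the gripper command: -1 is shut, 1 is fully open, values between are in proportion. A call has exactly 8 rows; each row is the pose to reach, as a shift and turn from the pose measured when the call began; what a row does not reach only later rows make up. A row lasts 1/12 s, in which the tool goes at most 41.7 mm and 7.16 degrees, less where a joint would pass 70% of its speed; a pose out of reach is approached as far as the arm can. A call with a gripper value outside its range is refused whole. The fingers move at their own pace and stop on an object; "newtons" is the grip in N (left out, the last holds). Time passes only in rows, so rows that repeat a pose let the fingers close, or fill a call up. It gives the time, the measured TCP pose, the force and the opening at its end, in the units of the state.
- ctrl.get_obs(): the state, without advancing time (a new reading comes with each control period).
- cams.camera(name): name is "side" or "top"; returns a dict with "image" (420x560x3 uint8, red, green, blue), "depth" (420x560 float32, m along the optical axis (not along the pixel's ray), 0 where there is no reading), "fx", "fy", "cx", "cy" (pixels), "rvec" (rotation vector, rad) and "tvec" (3), from world to camera coordinates, as OpenCV has them. Camera axes: x right, y down, z forward; pixel columns grow to the right and rows downward; lengths in m; the calibration is good to about 2 mm. A picture is of the moment at which its call begins.
- hand_in(): hands the job in, once; it reports no verdict.
Trained networks look in a picture, given as the dict that the camera call returned (one of the last four; its "shot" number tells which), for a name from the list of things; names that differ only in an ending like _2 or _b are one class to them, and where a whole thing is asked for, a point or a joint stands for the part that bears it (a point fixed in the world has none). Each returns a list of dicts, best first, with "p" (0 to 1); they miss things now and then, are a little off and sometimes report something else, mostly with a low value. They report only what shows in the picture. A call takes as long as a camera call. They do not tell look-alikes from the thing itself.
- cams.spot_in(picture, name): "box" ([left, top, right, bottom] as shares, 0 to 1, of the picture: columns of its width, rows of its height, round what is visible of it).
- cams.place_of(picture, name): "at" ([column, row] as shares, 0 to 1, of the picture: columns of its width, rows of its height: a listed point, or the origin of a listed thing).
The state is a dict: "time_s": time; "qpos": joint angles; "joint_vel": joint speeds; "tau": joint torques, N m; "ee_pos": TCP position; "eef_rot": TCP orientation; "force": force on the tool from outside, world axes, zero at the start; "moment": the same for the moment, N m; "grip_width": finger opening in m.
Only numpy, scipy, OpenCV 4.12 (cv2) and the standard library are available. Lean on these libraries where they do the work, as an engineer would, in place of code of your own. Each camera call takes 0.05 s, during which the arm holds its last target.

## Working session

There is one attempt and no reset: what is moved stays moved. The work goes in short steps, Python scripts to look and compute and a tool call to move; the robot and the scene stay as the last step left them, time stands still between calls to the robot, and variables do not carry over. Pictures are saved under pics/ and viewed, and the job is handed in when it is done.

Besides the shell and the picture viewer there is one more tool, called as a command line: name --pt "numbers of a row" for each row, then --argument value for the rest. servo_tool: Moves the arm, as the interface text tells. Its arguments: {"type":"object","properties":{"rows":{"type":"array"},"newtons":{"type":"number"}},"required":["rows"]}

```bash
mkdir -p pics; ls
cat > h.py <<'E'
import numpy as np, cv2
from station import ctrl, cams, hand_in
def RT(p):
    R=cv2.Rodrigues(np.array(p["rvec"],float))[0]; return R,np.array(p["tvec"],float).ravel()
def px2w(p,u,v,d=None):
    if d is None: d=p["depth"][int(round(v)),int(round(u))]
    R,t=RT(p); c=np.array([(u-p["cx"])/p["fx"]*d,(v-p["cy"])/p["fy"]*d,d]); return R.T@(c-t)
def ray(p,u,v):
    R,t=RT(p); o=-R.T@t; d=R.T@np.array([(u-p["cx"])/p["fx"],(v-p["cy"])/p["fy"],1]); return o,d
def proj(p,w):
    R,t=RT(p); c=R@np.array(w,float)+t; return np.array([p["fx"]*c[0]/c[2]+p["cx"],p["fy"]*c[1]/c[2]+p["cy"]])
def cloud(p):
    d=p["depth"]; v,u=np.mgrid[:d.shape[0],:d.shape[1]]
    R,t=RT(p); c=np.stack([(u-p["cx"])/p["fx"]*d,(v-p["cy"])/p["fy"]*d,d],-1); return (c-t)@R
def save(p,n): cv2.imwrite("pics/"+n,p["image"][:,:,::-1])
E
python3 - <<'E'
from h import *
for n in("side","top"):
    p=cams.camera(n); save(p,n+"0.png"); R,t=RT(p); print(n,-R.T@t,R[2],p["fx"])
    for k in("ring_center","ring_top","can","scale","hook_nominal"):
        r=cams.place_of(p,k)
        print(k,[(round(x["p"],2),np.round(np.array(x["at"])*[560,420],1)) for x in r[:4]])
print(ctrl.get_obs(),ctrl.hold_point_z)
E
```

```text
pics
side [0.38467272 1.09463415 0.85666498] [ 0.12214334 -0.85768217 -0.49946201] 477.1366123372968
ring_center [(0.87, array([371.7, 235.4])), (0.86, array([370.8, 209.6])), (0.76, array([283.4, 220.2]))]
ring_top [(0.73, array([371.3, 193.3])), (0.67, array([285.6, 201.2])), (0.57, array([374.7, 218.2]))]
can [(0.94, array([367.3, 237.5])), (0.82, array([286.1, 252.2])), (0.72, array([367.8, 268.5])), (0.44, array([394.1, 359.3]))]
scale [(0.87, array([211.1, 310.3]))]
hook_nominal [(0.69, array([256.9, 225.6]))]
top [ 0.35602052 -0.00336269  1.38511717] [ 0.13754414 -0.01515598 -0.99037968] 382.8005216740469
ring_center [(0.82, array([287.3, 262.2])), (0.67, array([335.9, 261.2])), (0.66, array([308. , 185.1])), (0.61, array([388.1, 238.4]))]
ring_top [(0.91, array([341.9, 264.6])), (0.8, array([312. , 179.9])), (0.75, array([289.7, 264. ]))]
can [(0.77, array([333.8, 262.8])), (0.61, array([288.3, 261.6])), (0.57, array([305.7, 192.5]))]
scale [(0.78, array([227.1, 147. ]))]
hook_nominal [(0.57, array([209.7, 169.3]))]
{'time_s': 0.6, 'qpos': array([-1.41659287e+00,  2.99891597e-01,  1.52102012e+00, -1.16556968e-05,
        1.32069821e+00, -6.66344993e-02]), 'joint_vel': array([-0.00321517, -0.00060583, -0.00058324,  0.0005145 ,  0.00015084,
       -0.00249548]), 'tau': array([-9.36164724e-04, -5.31486225e+01, -3.52831149e+01,  7.08267186e-02,
        2.12714018e-02, -1.58209062e-06]), 'ee_pos': array([ 0.12044891, -0.53663064,  0.20544167]), 'eef_rot': array([-3.14157466e+00,  1.01175495e-05,  2.20840841e-01]), 'force': array([0.06852303, 0.59607988, 0.71438748]), 'moment': array([-0.01168225, -0.03323149,  0.03561787]), 'grip_width': 0.09415217694160152} -0.0188
```

View pics/side0.png

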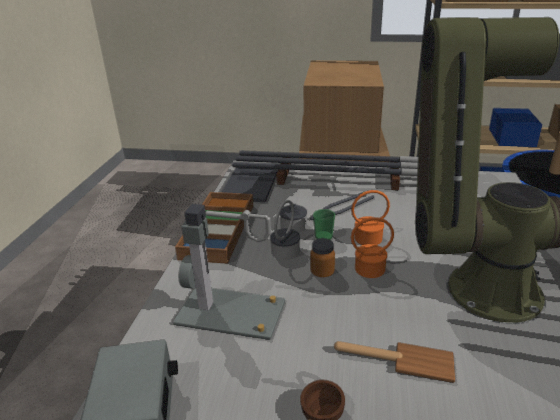

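View pics/top0.png

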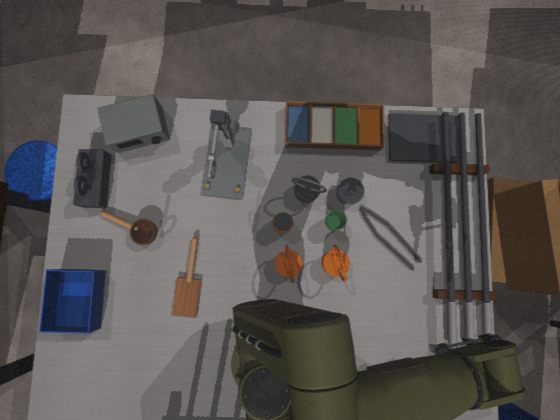

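The steel can with the ring is at side (286,242) and top (308,187). It could be confused with the two orange ringed cans, at side (370,262) and (370,230) and top (288,262) and (336,262), or with the plain steel can with a knob, at side (293,215) and top (349,190). I choose the grey one with the ring. Next I crop in close and measure.

Run:
```python
from h import *
S=cams.camera("side");T=cams.camera("top")
a=cv2.resize(S["image"][185:275,225:345],None,fx=5,fy=5,interpolation=cv2.INTER_CUBIC)[:,:,::-1]
b=cv2.resize(T["image"][95:225,190:370],None,fx=4,fy=4,interpolation=cv2.INTER_CUBIC)[:,:,::-1]
cv2.imwrite("pics/cs.png",a);cv2.imwrite("pics/ct.png",b)
np.savez("s0.npz",**{k:S[k] for k in("image","depth","fx","fy","cx","cy","rvec","tvec")})
np.savez("t0.npz",**{k:T[k] for k in("image","depth","fx","fy","cx","cy","rvec","tvec")})
W=cloud(T);V=cloud(S)
print("center top px",W[187,308],W[185,300],W[262,288])
# table check
print(W[300,230],W[150,270])
for nm,Q in(("top",W),("side",V)):
    m=(abs(Q[...,0]-W[187,308,0])<0.1)&(abs(Q[...,1]-W[187,308,1])<0.1)&(Q[...,2]>0.07)&(Q[...,2]<0.2)
    vv,uu=np.nonzero(m); P=Q[m]
    print(nm,len(P),P.min(0),P.max(0))
    for r,(u,v) in list(zip(P,zip(uu,vv)))[::max(1,len(P)//50)]: print(u,v,np.round(r,3))
```

```text
center top px [ 0.60874784 -0.12674207  0.06222402] [ 0.6138305  -0.09799301  0.0683558 ] [ 0.34589518 -0.06231441  0.06761905]
[0.20745709 0.13591127 0.00091087] [ 0.75675852  0.01158463 -0.00124603]
top 188 [ 0.50932569 -0.22594598  0.07001969] [ 0.62628174 -0.02998078  0.1817068 ]
294 177 [ 0.626 -0.072  0.14 ]
297 177 [ 0.623 -0.081  0.154]
293 178 [ 0.624 -0.069  0.136]
296 178 [ 0.62  -0.078  0.156]
299 178 [ 0.618 -0.087  0.165]
302 178 [ 0.617 -0.097  0.169]
292 179 [ 0.623 -0.067  0.122]
295 179 [ 0.618 -0.076  0.145]
298 179 [ 0.615 -0.084  0.162]
301 179 [ 0.614 -0.094  0.167]
304 179 [ 0.614 -0.103  0.171]
307 179 [ 0.613 -0.112  0.178]
293 180 [ 0.619 -0.07   0.124]
302 180 [ 0.611 -0.097  0.168]
305 180 [ 0.61  -0.106  0.175]
308 180 [ 0.611 -0.116  0.172]
311 180 [ 0.61  -0.125  0.176]
295 181 [ 0.621 -0.078  0.1  ]
307 181 [ 0.607 -0.113  0.175]
310 181 [ 0.606 -0.122  0.18 ]
313 181 [ 0.608 -0.132  0.174]
295 182 [ 0.62  -0.079  0.089]
309 182 [ 0.604 -0.119  0.174]
312 182 [ 0.604 -0.129  0.173]
315 182 [ 0.605 -0.139  0.173]
296 183 [ 0.617 -0.083  0.084]
299 183 [
[... 2162 characters left out ...]
513 -0.192  0.084]
290 220 [ 0.592 -0.168  0.09 ]
316 220 [ 0.514 -0.197  0.078]
277 221 [ 0.615 -0.071  0.143]
315 221 [ 0.517 -0.201  0.071]
276 222 [ 0.617 -0.067  0.142]
316 222 [ 0.513 -0.194  0.072]
289 223 [ 0.595 -0.165  0.081]
275 224 [ 0.62  -0.065  0.136]
274 225 [ 0.624 -0.068  0.13 ]
291 225 [ 0.589 -0.162  0.075]
290 226 [ 0.591 -0.156  0.075]
288 227 [ 0.596 -0.15   0.075]
276 228 [ 0.618 -0.067  0.121]
275 229 [ 0.621 -0.066  0.118]
275 230 [ 0.621 -0.064  0.116]
276 231 [ 0.619 -0.069  0.109]
275 233 [ 0.621 -0.066  0.104]
277 234 [ 0.617 -0.074  0.096]
277 236 [ 0.617 -0.073  0.089]
279 237 [ 0.613 -0.082  0.081]
280 238 [ 0.612 -0.093  0.07 ]
311 251 [ 0.511 -0.032  0.073]
```

View pics/cs.png

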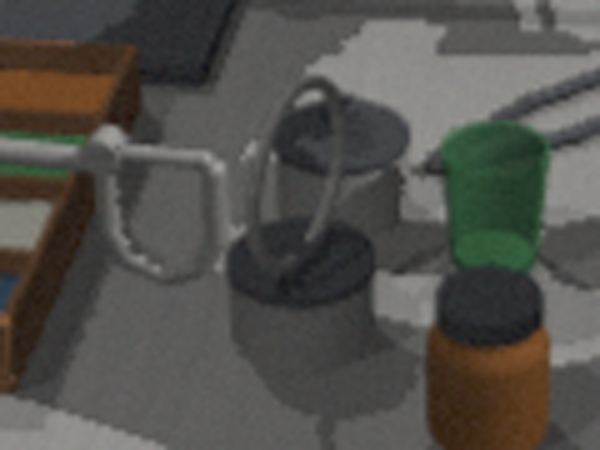

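View pics/ct.png

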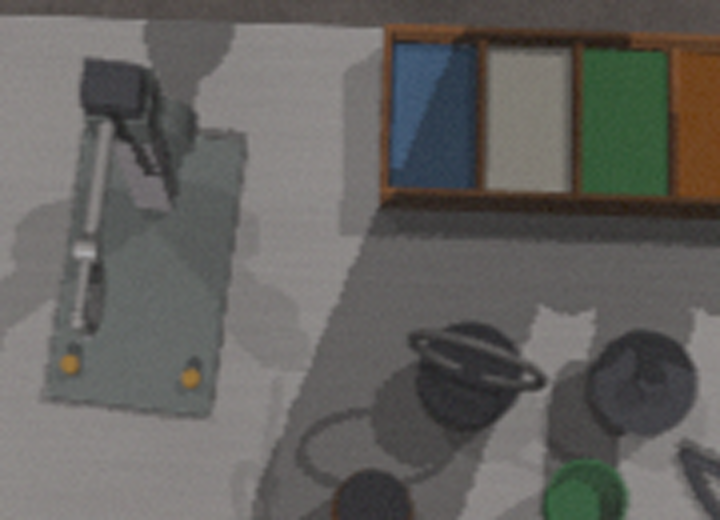

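The crops confirm it. The grey ringed can is in the side crop centre (about px 286,240). The plain can is behind it, the jar and tumbler are to its right, and the hook's nose is near side px (268,225). Next I fit the ring and the scale.

Run:
```python
from h import *
from scipy.optimize import least_squares
D=[]
for f in("t0.npz","s0.npz"):
    p=dict(np.load(f)); Q=cloud(p)
    m=(abs(Q[...,0]-.603)<0.035)&(abs(Q[...,1]+.122)<0.075)&(Q[...,2]>0.082)&(Q[...,2]<0.19)
    P=Q[m]
    def res(x,P=P):
        d=P-[x[0],x[1],x[3]]; n=np.array([np.cos(x[2]),np.sin(x[2]),0])
        a=d@n; r=np.hypot(d@np.array([-n[1],n[0],0]),d[:,2])
        return np.hypot(a,r-.058)-.0035
    s=least_squares(res,[.603,-.122,-.33,.116],loss="soft_l1",f_scale=.003)
    print(f,len(P),s.x,np.sqrt(np.mean(res(s.x)**2)))
    # lid circle
    # scale
    for z0,z1 in((0.008,0.016),(0.2,0.26),(0.26,0.28),(0.28,.31)):
        m=(Q[...,0]>.5)&(Q[...,0]<.95)&(Q[...,1]>.0)&(Q[...,1]<.3)&(Q[...,2]>z0)&(Q[...,2]<z1)
        P=Q[m]; 
        if len(P)>5: print(z0,len(P),P.min(0).round(3),P.max(0).round(3),P.mean(0).round(3),cv2.minAreaRect(P[:,:2].astype(np.float32)*1000))
```

```text
t0.npz 130 [ 0.60597198 -0.12489996 -0.31051927  0.11864553] 0.0011715698593153308
0.008 1885 [0.526 0.031 0.008] [0.943 0.297 0.016] [0.689 0.163 0.012] ((734.4306640625, 160.925048828125), (412.99530029296875, 266.2088317871094), 1.0678751468658447)
0.2 103 [0.594 0.138 0.222] [0.789 0.19  0.26 ] [0.696 0.163 0.247] ((695.693603515625, 176.96836853027344), (47.95584487915039, 198.63099670410156), 77.98627471923828)
0.26 85 [0.584 0.137 0.26 ] [0.792 0.188 0.28 ] [0.732 0.158 0.27 ] ((691.173583984375, 177.240478515625), (46.922454833984375, 211.78414916992188), 78.28963470458984)
0.28 274 [0.583 0.141 0.281] [0.783 0.187 0.31 ] [0.704 0.168 0.304] ((683.2194213867188, 173.46835327148438), (44.250335693359375, 201.20687866210938), 83.47543334960938)
s0.npz 203 [ 0.60396452 -0.12139846 -0.30641564  0.11860869] 0.0014928173079291859
0.008 3438 [0.568 0.089 0.008] [0.839 0.258 0.016] [0.694 0.182 0.012] ((703.3153076171875, 171.90646362304688), (154.32640075683594, 261.6587829589844), 84.8515396118164)
0.2 521 [0.587 0.142 0.2  ] [0.796 0.194 0.26 ] [0.734 0.182 0.238] ((691.969482421875, 166.17572021484375), (208.18704223632812, 51.65548324584961), 1.8562257289886475)
0.26 287 [0.582 0.144 0.26 ] [0.795 0.193 0.28 ] [0.721 0.181 0.27 ] ((688.6102905273438, 167.1459503173828), (213.34146118164062, 49.217041015625), 1.2910411357879639)
0.28 613 [0.581 0.143 0.28 ] [0.784 0.192 0.31 ] [0.7   0.179 0.299] ((683.0008544921875, 166.43312072753906), (202.85450744628906, 48.45347213745117), 0.6230389475822449)
```

```bash
python3 - <<'E'
from h import *
for f in("t0.npz","s0.npz"):
    p=dict(np.load(f)); Q=cloud(p)
    def L(m,n):
        P=Q[m].astype(np.float32)
        if len(P)<6: print(n,len(P));return
        vx,vy,x0,y0=cv2.fitLine(P[:,:2].copy(),cv2.DIST_HUBER,0,.001,.001).ravel()
        print(f,n,len(P),"yaw",np.arctan(vy/vx),"y at x=.614:",y0+(.614-x0)*vy/vx,"z",np.median(P[:,2]),P.min(0).round(3),P.max(0).round(3))
    base=(Q[...,1]>.13)&(Q[...,1]<.21)
    L(base&(Q[...,0]>.635)&(Q[...,0]<.735)&(Q[...,2]>.26)&(Q[...,2]<.32),"arm")
    L(base&(Q[...,0]>.56)&(Q[...,0]<.735)&(Q[...,2]>.2)&(Q[...,2]<.32),"all")
    m=(Q[...,0]>.56)&(Q[...,0]<.87)&(Q[...,1]>.08)&(Q[...,1]<.27)&(Q[...,2]>.006)&(Q[...,2]<.018)
    P=Q[m]; print(cv2.minAreaRect((P[:,:2]*1000).astype(np.float32)))
    # nose: min x of hook pts along arm; zs
    m=base&(Q[...,0]<.735)&(Q[...,2]>.2)&(Q[...,2]<.33); P=Q[m]
    R=np.array([[np.cos(.095),-np.sin(.095)],[np.sin(.095),np.cos(.095)]])
    d=(P[:,:2]-[.614,.180])@np.array([[np.cos(.095),np.sin(.095)],[-np.sin(.095),np.cos(.095)]])
    for lo in np.arange(-.045,.06,.006):
        k=(d[:,0]>lo)&(d[:,0]<lo+.006)
        if k.sum(): print(round(lo,3),k.sum(),"z",P[k,2].min().round(3),P[k,2].max().round(3),"y",np.median(d[k,1]).round(4))
E
python3 - <<'E'
import cv2,sys
sys.path.insert(0,'.')
E
```

```text
t0.npz arm 156 yaw -0.08266437 y at x=.614: 0.17678735 z 0.3060937 [0.635 0.162 0.269] [0.735 0.183 0.318]
t0.npz all 282 yaw -0.081273206 y at x=.614: 0.17669998 z 0.30570692 [0.583 0.162 0.246] [0.735 0.184 0.318]
((714.0087280273438, 176.12460327148438), (309.37847900390625, 188.2080535888672), 0.9707797169685364)
-0.033 12 z 0.27 0.307 y -0.0043
-0.027 14 z 0.27 0.316 y -0.0055
-0.021 7 z 0.256 0.311 y -0.0046
-0.015 13 z 0.252 0.316 y -0.0031
-0.009 15 z 0.246 0.313 y -0.0026
-0.003 11 z 0.247 0.313 y -0.0014
0.003 15 z 0.246 0.312 y -0.003
0.009 13 z 0.249 0.314 y -0.0029
0.015 22 z 0.249 0.314 y -0.0035
0.021 23 z 0.255 0.318 y -0.0044
0.027 14 z 0.285 0.318 y -0.0022
0.033 8 z 0.297 0.316 y -0.0029
0.039 7 z 0.302 0.31 y -0.0033
0.045 11 z 0.302 0.31 y -0.0026
0.051 7 z 0.303 0.309 y -0.0042
0.057 7 z 0.304 0.307 y -0.0034
s0.npz arm 279 yaw -0.11058237 y at x=.614: 0.18440367 z 0.30360347 [0.635 0.166 0.26 ] [0.734 0.187 0.319]
s0.npz all 592 yaw -0.08796166 y at x=.614: 0.18307482 z 0.30049735 [0.581 0.166 0.24 ] [0.734 0.19  0.319]
((703.7642822265625, 176.94569396972656), (164.29017639160156, 261.8304443359375), 84.76443481445312)
-0.033 56 z 0.262 0.309 y 0.0021
-0.027 54 z 0.25 0.312 y 0.0032
-0.021 26 z 0.25 0.311 y 0.0025
-0.015 22 z 0.244 0.31 y 0.0016
-0.009 20 z 0.241 0.312 y 0.0023
-0.003 25 z 0.24 0.314 y 0.0022
0.003 25 z 0.242 0.313 y 0.002
0.009 24 z 0.245 0.313 y 0.0026
0.015 61 z 0.246 0.316 y 0.0026
0.021 66 z 0.252 0.319 y 0.0043
0.027 31 z 0.267 0.316 y 0.004
0.033 7 z 0.3 0.311 y 0.0046
0.039 14 z 0.297 0.308 y 0.0026
0.045 14 z 0.296 0.307 y 0.003
0.051 14 z 0.295 0.309 y 0.0016
0.057 11 z 0.298 0.309 y 0.0033
```

Ring centre ≈ (0.605, -0.123, 0.116), with its normal at yaw -0.308. The fitted height matches the expected 116 mm to within 2.5 mm. Hook ≈ (0.614, 0.178), yaw ≈ -0.088, with its centre at z ≈ 0.290, within ±10 mm of nominal. I'll grip on the -y side and move in two stages.

servo_tool --pt "0.03 0.018 0.025 0 0 0.065 1" --pt "0.06 0.035 0.05 0 0 0.13 1" --pt "0.09 0.053 0.075 0 0 0.195 1" --pt "0.12 0.07 0.095 0 0 0.26 1" --pt "0.15 0.088 0.1 0 0 0.325 1" --pt "0.18 0.105 0.1 0 0 0.39 1" --pt "0.21 0.123 0.1 0 0 0.455 1" --pt "0.24 0.14 0.1 0 0 0.52 1" --newtons 60

```text
time_s: 1.37
ee_pos: [0.3618, -0.3954, 0.3058]
eef_rot: [3.141, 0.0, 0.744]
force: [-0.0, 0.1, 0.2]
grip_width: 0.094
```

```bash
cat >> h.py <<'E'
from scipy.spatial.transform import Rotation as Ro
def goal(c,rn,tilt,back=0.0,ang=50,lean=35):
    # ring centre c, ring-normal yaw rn, extra roll 'tilt' of ring unused
    X=np.array([np.cos(rn),np.sin(rn),0]);Y=np.array([-X[1],X[0],0]);Z=np.array([0,0,1.])
    a=np.radians(ang);l=np.radians(lean)
    g=np.array(c)+.058*(np.cos(a)*Z-np.sin(a)*Y)
    zt=-np.cos(l)*Z+np.sin(l)*Y; yt=X; xt=np.cross(yt,zt)
    R=Ro.from_matrix(np.c_[xt,yt,zt]); return g+(.0188-back)*zt,R
def rel(t,R):
    o=ctrl.get_obs(); R0=Ro.from_euler("xyz",o["eef_rot"])
    print("t",round(o["time_s"],2),"pos",o["ee_pos"].round(4),"rot",np.round(o["eef_rot"],4),"q",o["qpos"].round(2),"F",o["force"].round(1),"M",o["moment"].round(2),"w",round(o["grip_width"],4))
    print("shift",np.round(t-o["ee_pos"],4),"turn",(R*R0.inv()).as_rotvec().round(4))
E
python3 - <<'E'
from h import *
t,R=goal([.605,-.123,.116],-.308,0,back=.09); print(t); rel(t,R)
E
```

```text
[ 0.57915035 -0.2042566   0.21160531]
t 1.37 pos [ 0.3618 -0.3954  0.3058] rot [3.141e+00 1.000e-04 7.441e-01] q [-0.9   0.21  1.4  -0.    1.53 -0.07] F [-0.   0.1  0.2] M [-0.   -0.03 -0.02] w 0.094
shift [ 0.2173  0.1912 -0.0942] turn [ 0.5212 -0.3314  0.5025]
```

servo_tool --pt "0.027 0.024 -0.005 0.065 -0.041 0.063 0" --pt "0.054 0.048 -0.015 0.13 -0.083 0.126 0" --pt "0.081 0.072 -0.03 0.195 -0.124 0.188 0" --pt "0.109 0.096 -0.045 0.26 -0.166 0.251 0" --pt "0.136 0.12 -0.06 0.326 -0.207 0.314 0" --pt "0.163 0.143 -0.075 0.391 -0.249 0.377 0" --pt "0.19 0.167 -0.087 0.456 -0.29 0.44 0" --pt "0.217 0.191 -0.094 0.521 -0.331 0.502 0"

```text
time_s: 2.03
ee_pos: [0.5796, -0.2032, 0.2105]
eef_rot: [-3.141, -0.614, 1.264]
force: [0.3, -0.8, -0.6]
grip_width: 0.0481
```

Run:
```python
from h import *
t,R=goal([.605,-.123,.116],-.308,0,back=.0); rel(t,R)
S=cams.camera("side");T=cams.camera("top")
a=cv2.resize(S["image"][110:270,200:400],None,fx=3,fy=3)[:,:,::-1]
b=cv2.resize(T["image"][95:255,190:390],None,fx=3,fy=3)[:,:,::-1]
cv2.imwrite("pics/p1.png",a);cv2.imwrite("pics/p2.png",b)
```

```text
t 2.03 pos [ 0.5796 -0.2032  0.2105] rot [-3.1409 -0.6145  1.2644] q [-0.64  0.53  1.3   0.58  1.54 -0.42] F [ 0.3 -0.8 -0.6] M [-0.21 -0.01  0.01] w 0.0481
shift [ 0.0152  0.0481 -0.0727] turn [-0.0036  0.0005 -0.0021]
```

View pics/p1.png

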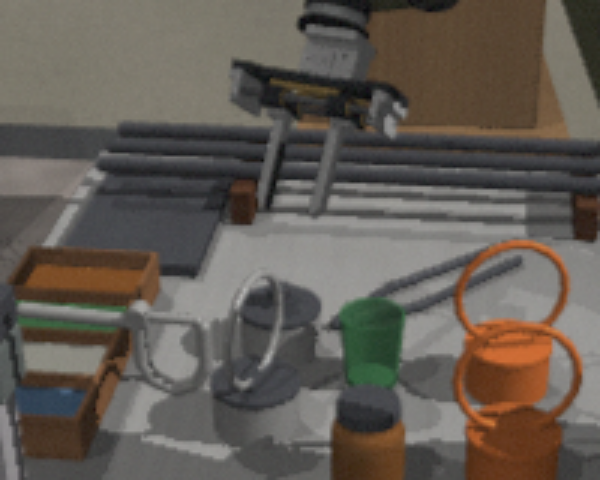

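View pics/p2.png

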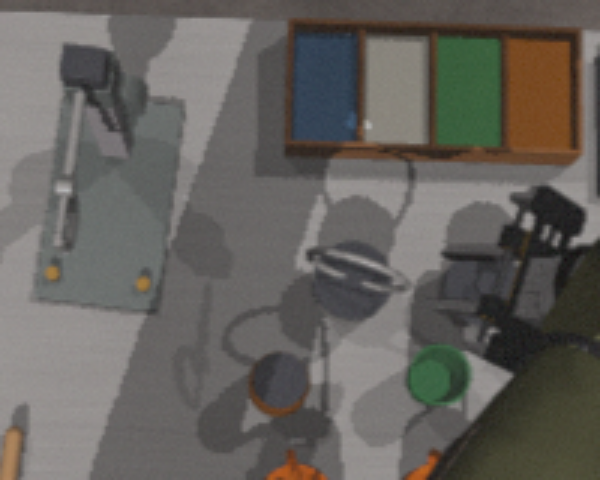

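The open fingers (side crop around 290,170) sit above and outside the ring and straddle its plane. In the top view they are at about (475,280), with the ring's right end at (405,285). I go in along the tool axis.

servo_tool --pt "0.002 0.006 -0.009 0 0 0 0" --pt "0.004 0.012 -0.018 0 0 0 0" --pt "0.006 0.018 -0.027 0 0 0 0" --pt "0.008 0.025 -0.037 0 0 0 0" --pt "0.01 0.031 -0.046 0 0 0 0" --pt "0.012 0.037 -0.055 0 0 0 0" --pt "0.014 0.043 -0.064 0 0 0 0" --pt "0.015 0.048 -0.073 0 0 0 0"

```text
time_s: 2.8
ee_pos: [0.5953, -0.1529, 0.1346]
eef_rot: [-3.136, -0.615, 1.264]
force: [-0.2, -0.2, 0.1]
grip_width: 0.0466
```

Run:
```python
from h import *
t,R=goal([.605,-.123,.116],-.308,0,back=.0); rel(t,R)
S=cams.camera("side");T=cams.camera("top")
a=cv2.resize(S["image"][130:260,220:380],None,fx=4,fy=4)[:,:,::-1]
b=cv2.resize(T["image"][125:255,240:400],None,fx=4,fy=4)[:,:,::-1]
cv2.imwrite("pics/q1.png",a);cv2.imwrite("pics/q2.png",b)
```

```text
t 2.8 pos [ 0.5953 -0.1529  0.1346] rot [-3.1361 -0.6153  1.2643] q [-0.56  0.58  1.41  0.6   1.38 -0.45] F [-0.2 -0.2  0.1] M [-0.28  0.03  0.03] w 0.0466
shift [-0.0005 -0.0021  0.0033] turn [-0.0056 -0.003  -0.0046]
```

View pics/q1.png

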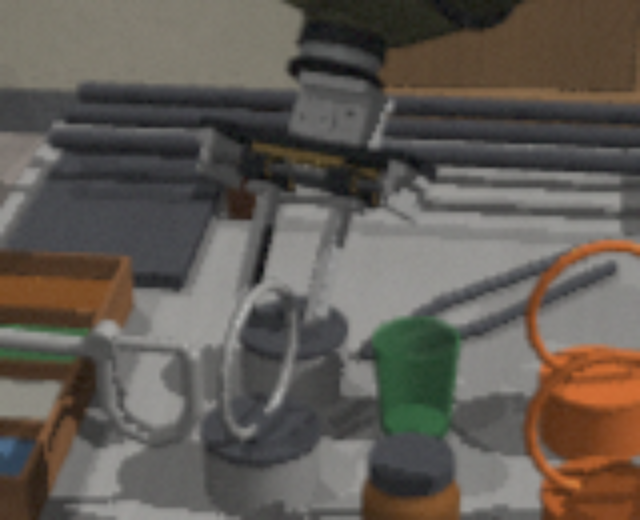

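View pics/q2.png

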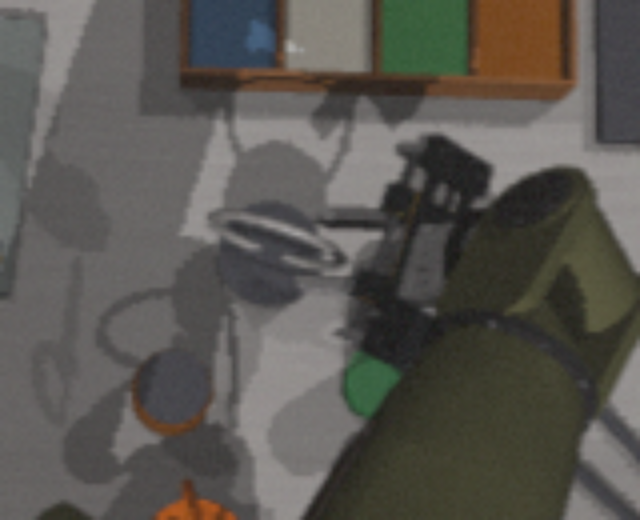

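Run:
```python
from h import *
o=ctrl.get_obs();R=Ro.from_euler("xyz",o["eef_rot"])
S=cams.camera("side");T=cams.camera("top")
pts=[R.apply([0,y,z])+o["ee_pos"] for y in(0,.0235,-.0235) for z in(0,-.0188)]
for n,p,(v0,v1,u0,u1) in(("s",S,(180,250,250,330)),("t",T,(150,230,270,350))):
    a=cv2.resize(p["image"][v0:v1,u0:u1],None,fx=8,fy=8,interpolation=cv2.INTER_CUBIC)[:,:,::-1].copy()
    for i,w in enumerate(pts):
        q=(proj(p,w)-[u0,v0]+.5)*8; cv2.circle(a,tuple(int(x) for x in q),4,[(0,0,255),(0,255,0),(255,0,0)][i//2],-1)
    for th in np.linspace(0,6.28,40):
        w=np.array([.605,-.123,.116])+.058*np.array([.303*np.sin(th),.953*np.sin(th),np.cos(th)])
        q=(proj(p,w)-[u0,v0]+.5)*8; cv2.circle(a,tuple(int(x) for x in q),2,(0,255,255),-1)
    cv2.imwrite("pics/z%s.png"%n,a[:600])
```

```text
(no output)
```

View pics/zs.png

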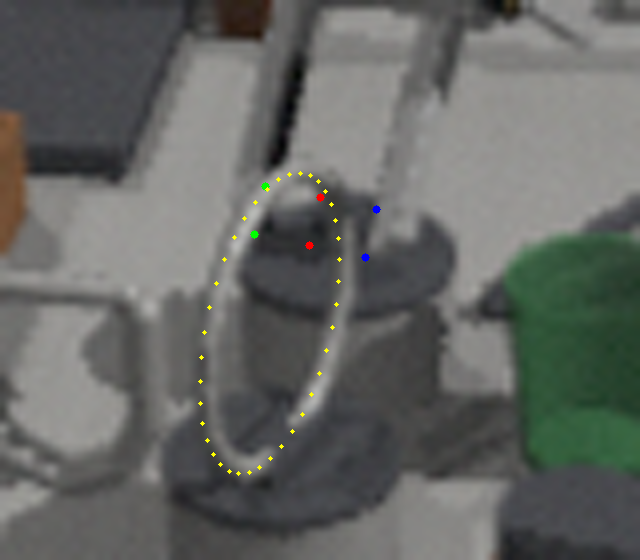

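View pics/zt.png

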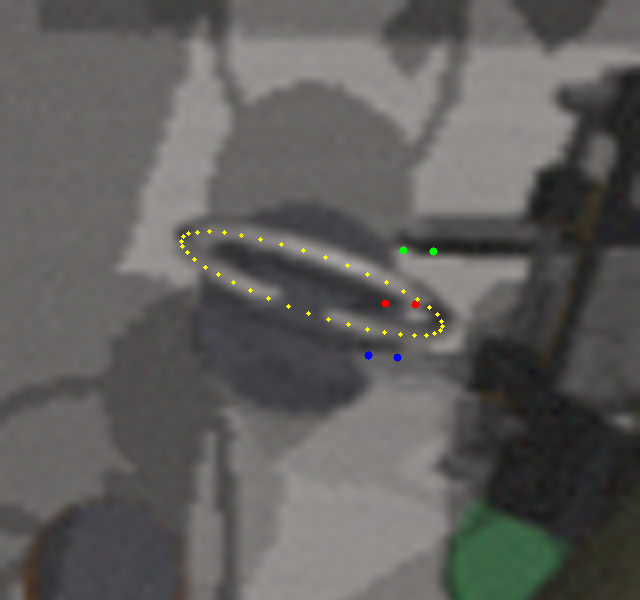

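The grasp point projects onto the rod in both views (side crop 320,197; top crop 416,303) and the fingers straddle it. Closing.

servo_tool --pt "0 0 0 0 0 0 -0.5" --pt "0 0 0 0 0 0 -0.6" --pt "0 0 0 0 0 0 -0.7" --pt "0 0 0 0 0 0 -0.75" --pt "0 0 0 0 0 0 -0.8" --pt "0 0 0 0 0 0 -0.9" --pt "0 0 0 0 0 0 -1" --pt "0 0 0 0 0 0 -1" --newtons 20

```text
time_s: 3.67
ee_pos: [0.5952, -0.1538, 0.1355]
eef_rot: [-3.136, -0.615, 1.264]
force: [0.7, -0.7, 0.6]
grip_width: 0.0084
```

servo_tool --pt "0 0 0 0 0 0 -1" --pt "0 0 0 0 0 0 -1" --pt "0 0 0 0 0 0 -1" --pt "0 0 0 0 0 0 -1" --pt "0 0 0.002 0 0 0 -1" --pt "0 0 0.005 0 0 0 -1" --pt "0 0 0.008 0 0 0 -1" --pt "0 0 0.012 0 0 0 -1" --newtons 60

```text
time_s: 4.33
ee_pos: [0.5951, -0.1537, 0.1476]
eef_rot: [-3.136, -0.615, 1.264]
force: [0.1, 0.1, -2.5]
grip_width: 0.0076
```

```bash
cat >> h.py <<'E'
def ringfit(p,c,yaw,rad=.085):
    from scipy.optimize import least_squares
    Q=cloud(p); x0=np.array([c[0],c[1],c[2],yaw,0.,])
    n=np.array([np.cos(yaw),np.sin(yaw),0]); D=Q-np.array(c)
    Y=np.array([-n[1],n[0],0]); a=D@n; r=np.hypot(D@Y,D[...,2])
    m=(abs(a)<.02)&(abs(r-.058)<.016)&(D[...,2]>-.045)&(p["depth"]>0)&~((D@Y<-.02)&(D[...,2]>.0))
    P=Q[m]
    def res(x):
        n=np.array([np.cos(x[3])*np.cos(x[4]),np.sin(x[3])*np.cos(x[4]),np.sin(x[4])]); d=P-x[:3]
        a=d@n; r=np.linalg.norm(d-np.outer(a,n),axis=1); return np.hypot(a,r-.058)-.0035
    s=least_squares(res,x0,loss="soft_l1",f_scale=.003); return s.x.round(4),len(P),round(float(np.sqrt(np.mean(res(s.x)**2))),4)
E
python3 - <<'E'
from h import *
t,R=goal([.605,-.123,.116],-.308,0); rel(t,R)
S=cams.camera("side");T=cams.camera("top")
print(ringfit(S,[.605,-.123,.128],-.308),ringfit(T,[.605,-.123,.128],-.308))
a=cv2.resize(S["image"][150:270,230:350],None,fx=5,fy=5)[:,:,::-1]
cv2.imwrite("pics/g1.png",a)
E
```

```text
t 4.33 pos [ 0.5951 -0.1537  0.1476] rot [-3.1355 -0.6152  1.2638] q [-0.56  0.57  1.39  0.6   1.4  -0.43] F [ 0.1  0.1 -2.5] M [-0.68  0.15 -0.05] w 0.0076
shift [-0.0003 -0.0013 -0.0097] turn [-0.0057 -0.0034 -0.0045]
(array([ 0.6032, -0.1215,  0.1281, -0.3053, -0.0098]), 183, 0.0017) (array([ 0.6048, -0.1261,  0.1333, -0.3212,  0.0105]), 98, 0.0015)
```

View pics/g1.png

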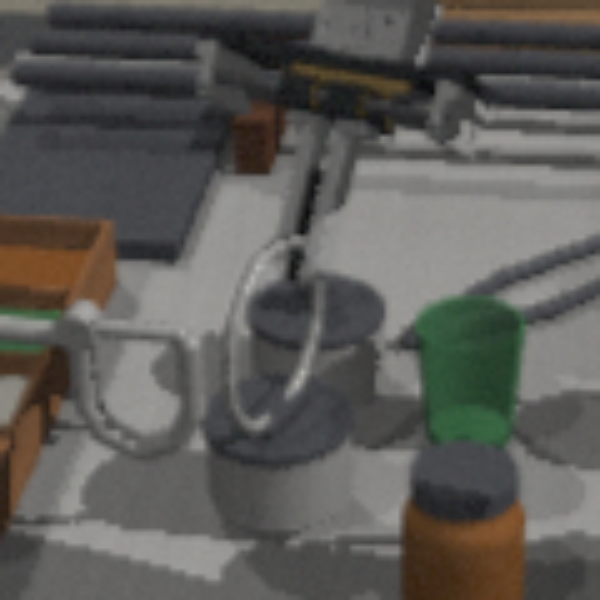

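Gripped at about 8 mm, with the can standing upright. Now the lift.

servo_tool --pt "0 0 0.006 0 0 0 -1" --pt "0 0 0.016 0 0 0 -1" --pt "0 0 0.03 0 0 0 -1" --pt "0 0 0.046 0 0 0 -1" --pt "0 0 0.062 0 0 0 -1" --pt "0 0 0.076 0 0 0 -1" --pt "0 0 0.086 0 0 0 -1" --pt "0 0 0.09 0 0 0 -1"

```text
time_s: 5.1
ee_pos: [0.5958, -0.154, 0.2406]
eef_rot: [-3.141, -0.614, 1.267]
force: [0.3, -1.1, -3.0]
grip_width: 0.0073
```

Run:
```python
from h import *
t,R=goal([.605,-.123,.116],-.308,0); rel(t,R)
S=cams.camera("side");T=cams.camera("top")
print(ringfit(S,[.604,-.122,.218],-.308),ringfit(T,[.604,-.122,.218],-.308))
a=cv2.resize(S["image"][120:260,220:360],None,fx=4,fy=4)[:,:,::-1]
cv2.imwrite("pics/g2.png",a)
```

```text
t 5.1 pos [ 0.5958 -0.154   0.2406] rot [-3.1406 -0.6144  1.2668] q [-0.56  0.48  1.3   0.59  1.54 -0.33] F [ 0.3 -1.1 -3. ] M [-0.75  0.14  0.01] w 0.0073
shift [-0.001  -0.001  -0.1027] turn [-0.0036  0.0003 -0.0045]
(array([ 0.6031, -0.1226,  0.2224, -0.3166, -0.004 ]), 208, 0.0017) (array([ 0.6053, -0.1259,  0.2235, -0.324 ,  0.0011]), 131, 0.0017)
```

View pics/g2.png

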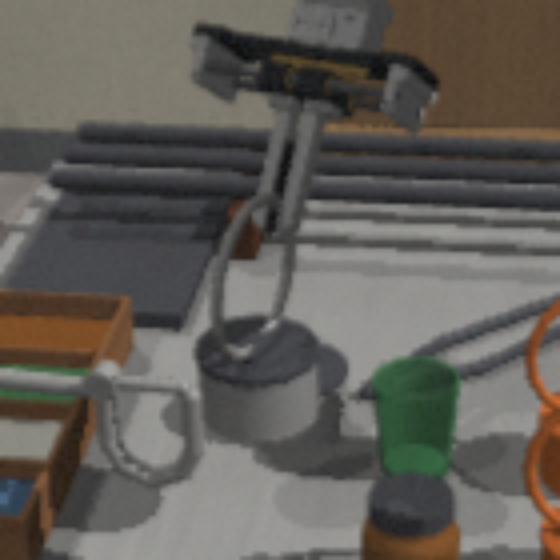

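Run:
```python
from h import *
S=cams.camera("side");T=cams.camera("top")
for p in(S,T):
    Q=cloud(p); r=np.hypot(Q[...,0]-.604,Q[...,1]+.124)
    m=(r<.04)&(Q[...,2]>.135)&(Q[...,2]<.18)
    P=Q[m]; P=P[abs(P[:,2]-np.median(P[:,2]))<.009]
    for _ in range(4):
        A=np.c_[P[:,:2]-[.604,-.124],np.ones(len(P))]; s=np.linalg.lstsq(A,P[:,2],rcond=None)[0]
        e=P[:,2]-A@s; k=abs(e)<max(.003,1.5*e.std()); P=P[k]
    X=np.array([.953,-.303]);Y=np.array([.303,.953])
    print(len(P),s.round(4),"slope along X",s[:2]@X,"along Y",s[:2]@Y,e.std())
```

```text
183 [-0.0002 -0.0252  0.1615] slope along X 0.007481059220715203 along Y -0.024094070489618345 0.0013472484111669441
237 [ 0.0087 -0.0502  0.1606] slope along X 0.023508127174322834 along Y -0.045239987335321925 0.0015917609328704534
```

```bash
cat >> h.py <<'E'
H=np.array([.614,.178]); HY=-.088
def hookpt(lx,ly=0): return H+lx*np.array([np.cos(HY),np.sin(HY)])+ly*np.array([-np.sin(HY),np.cos(HY)])
E
python3 - <<'E'
from h import *
o=ctrl.get_obs(); c0=np.array([.604,-.1235,.223]); n0=-.32
Rd=Ro.from_rotvec(.03*np.array([np.cos(HY),np.sin(HY),0]))*Ro.from_euler("z",HY-n0)
c1=np.r_[hookpt(-.085),.277]
t=c1+Rd.apply(o["ee_pos"]-c0); print(c1,t); rel(t,Rd*Ro.from_euler("xyz",o["eef_rot"]))
E
```

```text
[0.52932891 0.18547035 0.277     ] [0.52774783 0.15355194 0.29061874]
t 5.3 pos [ 0.5953 -0.1538  0.2376] rot [-3.136  -0.6151  1.2641] q [-0.56  0.49  1.3   0.59  1.54 -0.33] F [-0.4 -0.2 -3.5] M [-0.71  0.11  0.03] w 0.0073
shift [-0.0675  0.3074  0.053 ] turn [ 0.0294 -0.0061  0.232 ]
```

servo_tool --pt "-0.006 0.004 0.008 0.001 0 0.01 -1" --pt "-0.016 0.012 0.02 0.003 0 0.02 -1" --pt "-0.028 0.025 0.034 0.006 -0.001 0.035 -1" --pt "-0.04 0.043 0.045 0.01 -0.002 0.05 -1" --pt "-0.05 0.065 0.051 0.014 -0.003 0.065 -1" --pt "-0.058 0.09 0.053 0.018 -0.004 0.085 -1" --pt "-0.064 0.115 0.053 0.02 -0.004 0.1 -1" --pt "-0.0675 0.137 0.053 0.022 -0.005 0.115 -1"

```text
time_s: 5.97
ee_pos: [0.5266, -0.0153, 0.2908]
eef_rot: [-3.135, -0.638, 1.38]
force: [0.2, 0.8, -3.1]
grip_width: 0.0076
```

servo_tool --pt "0 0.025 0 0.001 0 0.015 -1" --pt "0 0.05 0 0.002 0 0.03 -1" --pt "0 0.075 0 0.004 0 0.05 -1" --pt "0 0.1 0 0.006 0 0.07 -1" --pt "0 0.124 0 0.007 -0.001 0.09 -1" --pt "0 0.145 0 0.007 -0.001 0.105 -1" --pt "0 0.16 0 0.007 -0.001 0.115 -1" --pt "0 0.168 0 0.007 -0.001 0.117 -1"

```text
time_s: 6.63
ee_pos: [0.5258, 0.1544, 0.2908]
eef_rot: [-3.134, -0.645, 1.499]
force: [-0.4, -0.4, -3.7]
grip_width: 0.0074
```

```bash
cat >> h.py <<'E'
def look(tag,c,yaw=-.088):
    S=cams.camera("side");T=cams.camera("top")
    a=cv2.resize(S["image"][120:260,210:350],None,fx=4,fy=4,interpolation=cv2.INTER_CUBIC)[:,:,::-1]
    b=cv2.resize(T["image"][90:230,150:290],None,fx=4,fy=4,interpolation=cv2.INTER_CUBIC)[:,:,::-1]
    cv2.imwrite("pics/%s_s.png"%tag,a);cv2.imwrite("pics/%s_t.png"%tag,b)
    print(ringfit(S,c,yaw),ringfit(T,c,yaw)); return S,T
E
python3 - <<'E'
from h import *
t,R=goal([.605,-.123,.116],-.308,0); rel(np.array([0.5277,0.1536,0.2906]),R)
S,T=look("a",[.529,.1855,.277])
E
```

```text
t 6.63 pos [0.5258 0.1544 0.2908] rot [-3.1341 -0.6453  1.4988] q [-0.09  0.2   1.57  0.65  1.43 -0.13] F [-0.4 -0.4 -3.7] M [-0.84 -0.02  0.01] w 0.0074
shift [ 0.0019 -0.0008 -0.0002] turn [-0.035   0.0005 -0.2404]
(array([ 0.5268,  0.1865,  0.2727, -0.0722,  0.0014]), 300, 0.0012) (array([ 0.5282,  0.1844,  0.2742, -0.0769, -0.0089]), 116, 0.0013)
```

View pics/a_s.png

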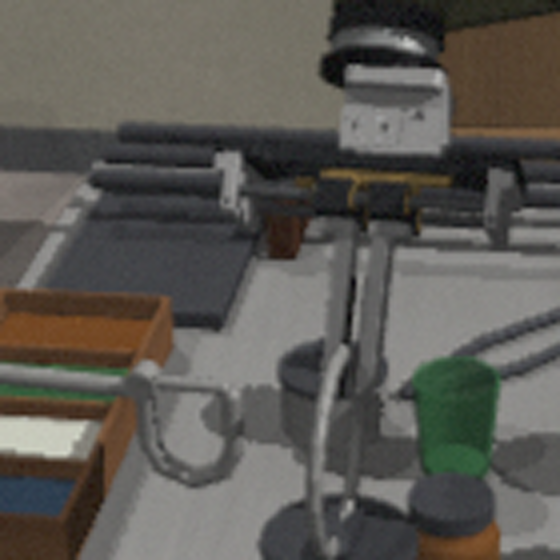

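View pics/a_t.png

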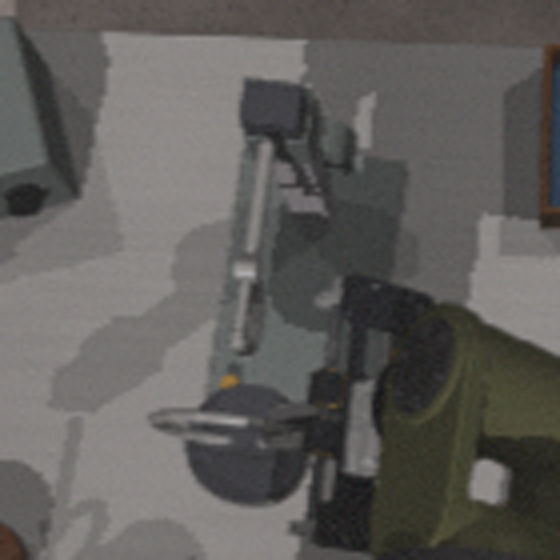

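The ring is upright in front of the hook. In the top crop the ring is at (235,425) and in line with the arm, whose nose is at (240,350). I raise it 5 mm and move it along the hook's axis to 10 mm inside.

servo_tool --pt "0.004 0 0.002 0 0 -0.002 -1" --pt "0.011 -0.001 0.004 0 0 -0.004 -1" --pt "0.021 -0.002 0.005 0 0 -0.006 -1" --pt "0.033 -0.003 0.005 0 0 -0.008 -1" --pt "0.046 -0.004 0.005 0 0 -0.01 -1" --pt "0.058 -0.005 0.005 0 0 -0.012 -1" --pt "0.068 -0.006 0.005 0 0 -0.012 -1" --pt "0.073 -0.0065 0.005 0 0 -0.012 -1"

```text
time_s: 7.4
ee_pos: [0.6004, 0.1458, 0.2954]
eef_rot: [-3.134, -0.645, 1.484]
force: [-0.0, 0.3, -3.0]
grip_width: 0.0078
```

Run:
```python
from h import *
t,R=goal([.605,-.123,.116],-.308,0); rel(np.array([0.5277,0.1536,0.2906]),R)
c=[.6005,.179,.279]
S,T=look("b",c)
for n in (S,T):
    x=ringfit(n,c,-.088)[0]; d=x[:2]-H; print("lx",d@[np.cos(HY),np.sin(HY)])
for p in (S,T): print([proj(p,np.r_[hookpt(l),z]).round(1) for l,z in((-.01,.332),(-.02,.309),(-.032,.309))])
```

```text
t 7.4 pos [0.6004 0.1458 0.2954] rot [-3.1339 -0.645   1.4842] q [-0.09  0.36  1.35  0.65  1.46 -0.09] F [-0.   0.3 -3. ] M [-0.83 -0.    0.  ] w 0.0078
shift [-0.0727  0.0078 -0.0048] turn [-0.0347  0.0006 -0.2259]
(array([ 0.6016,  0.1777,  0.2773, -0.0946,  0.0048]), 229, 0.0012) (array([ 0.6038,  0.1745,  0.2784, -0.0977,  0.0044]), 113, 0.0011)
lx -0.012325652236672403
lx -0.00985292845191454
[array([259.5, 206.3]), array([264.3, 215.5]), array([269.4, 216.1])]
[array([208.5, 167.6]), array([209.3, 172.8]), array([208.7, 176.9])]
```

View pics/b_s.png

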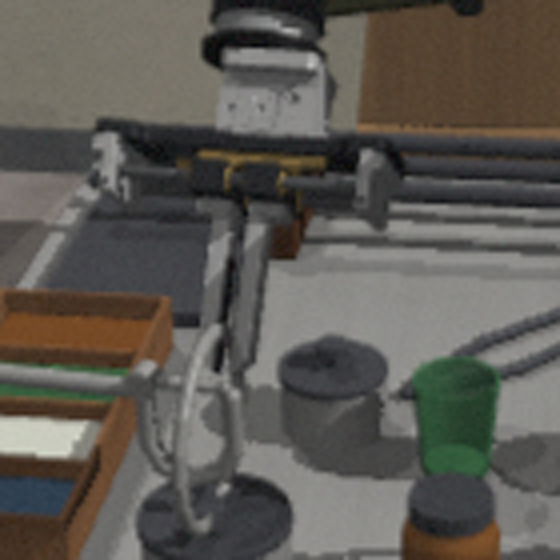

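View pics/b_t.png

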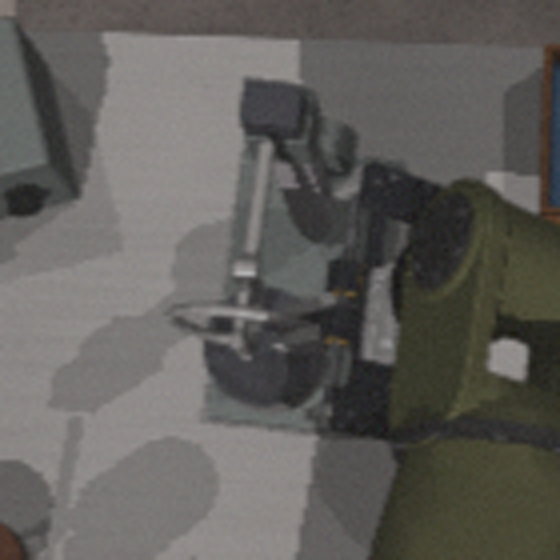

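The ring top is over the gate, between nose and boss (side crop about 210,330), at hook x of about -11 mm. I now go down slowly and watch the force.

servo_tool --pt "0.001 0 -0.002 0 0 0 -1" --pt "0.001 0 -0.004 0 0 0 -1" --pt "0.001 0 -0.006 0 0 0 -1" --pt "0.001 0 -0.008 0 0 0 -1" --pt "0.001 0 -0.01 0 0 0 -1" --pt "0.001 0 -0.012 0 0 0 -1" --pt "0.001 0 -0.014 0 0 0 -1" --pt "0.001 0 -0.016 0 0 0 -1"

```text
time_s: 8.17
ee_pos: [0.6007, 0.1462, 0.2792]
eef_rot: [-3.134, -0.645, 1.485]
force: [-0.9, 0.8, -3.4]
grip_width: 0.0074
```

servo_tool --pt "0 0 -0.001 0 0 0 -1" --pt "0 0 -0.002 0 0 0 -1" --pt "0 0 -0.003 0 0 0 -1" --pt "0 0 -0.004 0 0 0 -1" --pt "0 0 -0.005 0 0 0 -1" --pt "0 0 -0.006 0 0 0 -1" --pt "0 0 -0.007 0 0 0 -1" --pt "0 0 -0.008 0 0 0 -1"

```text
time_s: 8.83
ee_pos: [0.6007, 0.1463, 0.2712]
eef_rot: [-3.134, -0.645, 1.485]
force: [-1.1, 1.0, -1.3]
grip_width: 0.0075
```

Run:
```python
from h import *
t,R=goal([.605,-.123,.116],-.308,0); rel(np.array([0.5277,0.1536,0.2906]),R)
S,T=look("c",[.602,.177,.254])
```

```text
t 8.83 pos [0.6007 0.1463 0.2712] rot [-3.1339 -0.6452  1.4848] q [-0.09  0.38  1.39  0.65  1.42 -0.12] F [-1.1  1.  -1.3] M [-0.45  0.08  0.09] w 0.0075
shift [-0.073   0.0073  0.0194] turn [-0.035   0.0006 -0.2265]
(array([ 0.6015,  0.1789,  0.2514, -0.1095,  0.0137]), 285, 0.0054) (array([ 0.6029,  0.1755,  0.2528, -0.1107,  0.0081]), 148, 0.0053)
```

View pics/c_s.png

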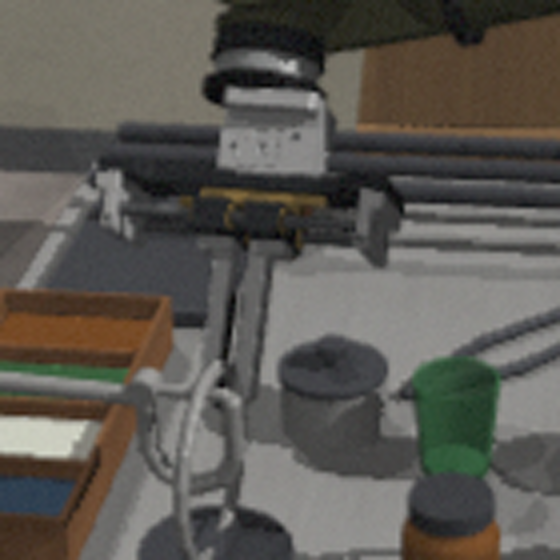

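The gate contact is felt: about 2 N at TCP z 0.271. Pressing on slowly, with the force checked on each call.

servo_tool --pt "0 0 -0.0015 0 0 0 -1" --pt "0 0 -0.003 0 0 0 -1" --pt "0 0 -0.0045 0 0 0 -1" --pt "0 0 -0.006 0 0 0 -1" --pt "0 0 -0.0075 0 0 0 -1" --pt "0 0 -0.009 0 0 0 -1" --pt "0 0 -0.0105 0 0 0 -1" --pt "0 0 -0.012 0 0 0 -1"

```text
time_s: 9.6
ee_pos: [0.6007, 0.1464, 0.2592]
eef_rot: [-3.134, -0.645, 1.485]
force: [-0.2, 2.4, 1.9]
grip_width: 0.0075
```

servo_tool --pt "0 0 -0.001 0 0 0 -1" --pt "0 0 -0.002 0 0 0 -1" --pt "0 0 -0.003 0 0 0 -1" --pt "0 0 -0.004 0 0 0 -1" --pt "0 0 -0.005 0 0 0 -1" --pt "0 0 -0.006 0 0 0 -1" --pt "0 0 -0.007 0 0 0 -1" --pt "0 0 -0.008 0 0 0 -1"

```text
time_s: 10.27
ee_pos: [0.6007, 0.1464, 0.2512]
eef_rot: [-3.134, -0.646, 1.485]
force: [-1.1, 3.1, 3.8]
grip_width: 0.0075
```

Run:
```python
from h import *
t,R=goal([.605,-.123,.116],-.308,0); rel(np.array([0.5277,0.1536,0.2906]),R)
S,T=look("d",[.602,.177,.234])
```

```text
t 10.27 pos [0.6007 0.1464 0.2512] rot [-3.1342 -0.6457  1.485 ] q [-0.09  0.39  1.42  0.66  1.39 -0.15] F [-1.1  3.1  3.8] M [0.61 0.06 0.24] w 0.0075
shift [-0.073   0.0072  0.0394] turn [-0.0354  0.0009 -0.2266]
(array([ 0.6015,  0.1806,  0.2331, -0.0998,  0.0157]), 304, 0.0052) (array([ 0.6032,  0.1771,  0.2348, -0.0976,  0.0055]), 148, 0.0056)
```

View pics/d_s.png

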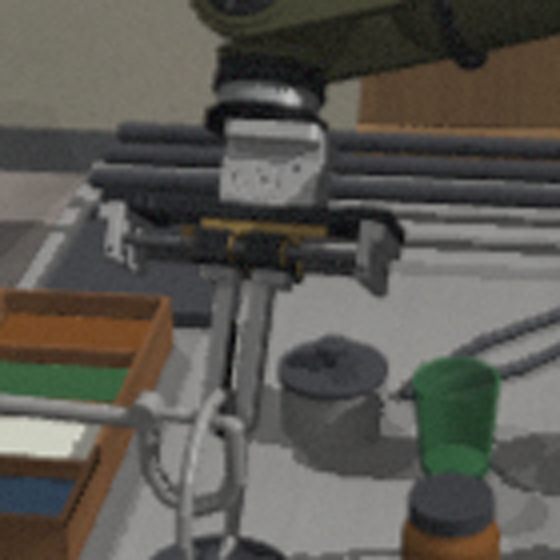

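servo_tool --pt "0 0 -0.001 0 0 0 -1" --pt "0 0 -0.002 0 0 0 -1" --pt "0 0 -0.003 0 0 0 -1" --pt "0 0 -0.004 0 0 0 -1" --pt "0 0 -0.005 0 0 0 -1" --pt "0 0 -0.006 0 0 0 -1" --pt "0 0 -0.007 0 0 0 -1" --pt "0 0 -0.008 0 0 0 -1"

```text
time_s: 11.03
ee_pos: [0.6008, 0.1464, 0.243]
eef_rot: [-3.134, -0.646, 1.485]
force: [-0.6, 3.0, 5.0]
grip_width: 0.0077
```

servo_tool --pt "0 0 -0.001 0 0 0 -1" --pt "0 0 -0.002 0 0 0 -1" --pt "0 0 -0.003 0 0 0 -1" --pt "0 0 -0.004 0 0 0 -1" --pt "0 0 -0.005 0 0 0 -1" --pt "0 0 -0.006 0 0 0 -1" --pt "0 0 -0.007 0 0 0 -1" --pt "0 0 -0.008 0 0 0 -1"

```text
time_s: 11.7
ee_pos: [0.6011, 0.1465, 0.2355]
eef_rot: [-3.136, -0.646, 1.485]
force: [0.2, 3.4, 7.1]
grip_width: 0.0072
```

Run:
```python
from h import *
t,R=goal([.605,-.123,.116],-.308,0); rel(np.array([0.5277,0.1536,0.2906]),R)
S,T=look("e",[.602,.178,.219])
```

```text
t 11.7 pos [0.6011 0.1465 0.2355] rot [-3.1356 -0.6463  1.4853] q [-0.09  0.41  1.44  0.66  1.36 -0.17] F [0.2 3.4 7.1] M [ 1.22 -0.36 -0.13] w 0.0072
shift [-0.0734  0.0071  0.0551] turn [-0.0357  0.0022 -0.226 ]
(array([ 0.6019,  0.1808,  0.2191, -0.1056,  0.0301]), 340, 0.0059) (array([ 0.6035,  0.1777,  0.2211, -0.1097,  0.0061]), 150, 0.0059)
```

View pics/e_s.png

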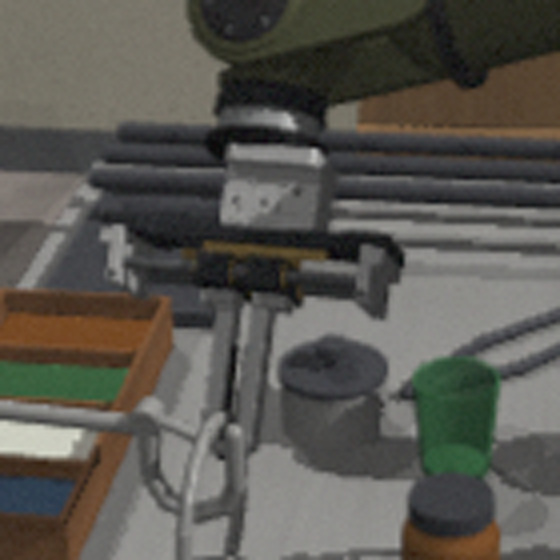

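The gate is swinging down (side crop: from boss 160,410 to 210,440) at about 10 N net, as expected. Continuing.

servo_tool --pt "0 0 -0.0015 0 0 0 -1" --pt "0 0 -0.003 0 0 0 -1" --pt "0 0 -0.0045 0 0 0 -1" --pt "0 0 -0.006 0 0 0 -1" --pt "0 0 -0.0075 0 0 0 -1" --pt "0 0 -0.009 0 0 0 -1" --pt "0 0 -0.0105 0 0 0 -1" --pt "0 0 -0.012 0 0 0 -1"

```text
time_s: 12.47
ee_pos: [0.6013, 0.1464, 0.224]
eef_rot: [-3.137, -0.647, 1.486]
force: [-1.3, 0.4, 10.0]
grip_width: 0.0075
```

servo_tool --pt "0 0 -0.0015 0 0 0 -1" --pt "0 0 -0.003 0 0 0 -1" --pt "0 0 -0.0045 0 0 0 -1" --pt "0 0 -0.006 0 0 0 -1" --pt "0 0 -0.0075 0 0 0 -1" --pt "0 0 -0.009 0 0 0 -1" --pt "0 0 -0.0105 0 0 0 -1" --pt "0 0 -0.012 0 0 0 -1"

```text
time_s: 13.13
ee_pos: [0.6012, 0.1463, 0.2121]
eef_rot: [-3.137, -0.647, 1.486]
force: [-4.6, 0.3, 6.6]
grip_width: 0.0072
```

Run:
```python
from h import *
t,R=goal([.605,-.123,.116],-.308,0); rel(np.array([0.5277,0.1536,0.2906]),R)
S,T=look("f",[.602,.178,.197])
```

```text
t 13.13 pos [0.6012 0.1463 0.2121] rot [-3.1368 -0.6467  1.4862] q [-0.09  0.43  1.46  0.67  1.33 -0.2 ] F [-4.6  0.3  6.6] M [0.83 0.27 0.66] w 0.0072
shift [-0.0735  0.0073  0.0785] turn [-0.0359  0.0032 -0.2262]
(array([ 0.6011,  0.1807,  0.1983, -0.0767,  0.0394]), 364, 0.0064) (array([ 0.604 ,  0.1772,  0.1994, -0.0444,  0.0156]), 130, 0.0064)
```

View pics/f_s.png

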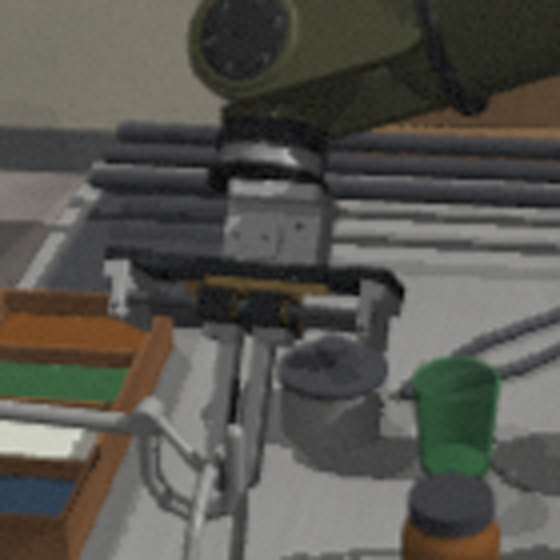

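servo_tool --pt "0 0 -0.001 0 0 0 -1" --pt "0 0 -0.002 0 0 0 -1" --pt "0 0 -0.003 0 0 0 -1" --pt "0 0 -0.004 0 0 0 -1" --pt "0 0 -0.005 0 0 0 -1" --pt "0 0 -0.006 0 0 0 -1" --pt "0 0 -0.007 0 0 0 -1" --pt "0 0 -0.008 0 0 0 -1"

```text
time_s: 13.9
ee_pos: [0.6011, 0.1462, 0.2037]
eef_rot: [-3.136, -0.646, 1.486]
force: [2.6, 0.6, 1.2]
grip_width: 0.0074
```

Run:
```python
from h import *
t,R=goal([.605,-.123,.116],-.308,0); rel(np.array([0.5277,0.1536,0.2906]),R)
S,T=look("g",[.602,.178,.19])
```

```text
t 13.9 pos [0.6011 0.1462 0.2037] rot [-3.136  -0.6463  1.4857] q [-0.09  0.44  1.47  0.67  1.31 -0.21] F [2.6 0.6 1.2] M [ 0.07 -0.42 -0.39] w 0.0074
shift [-0.0734  0.0074  0.0869] turn [-0.0357  0.0025 -0.2262]
(array([ 0.6017,  0.1798,  0.1888, -0.129 ,  0.0535]), 341, 0.0058) (array([ 0.6043,  0.1765,  0.188 , -0.1176, -0.0107]), 108, 0.0059)
```

View pics/g_s.png

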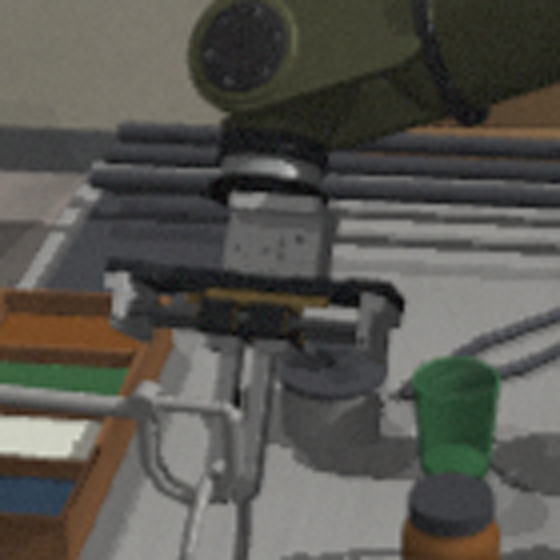

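The gate has snapped shut above the rod: the gate is level at (160–225, 407) with the rod below it at (215,470), and the force has dropped. I centre the rod over the bowl, then unload the grip.

servo_tool --pt "0.001 0 0 0 0 0 -1" --pt "0.002 0 0 0 0 0 -1" --pt "0.003 0 0 0 0 0 -1" --pt "0.004 0 0 0 0 0 -1" --pt "0.006 0 0 0 0 0 -1" --pt "0.008 -0.001 0 0 0 0 -1" --pt "0.009 -0.001 0 0 0 0 -1" --pt "0.009 -0.001 0 0 0 0 -1"

```text
time_s: 14.67
ee_pos: [0.6103, 0.145, 0.2035]
eef_rot: [-3.136, -0.646, 1.485]
force: [1.4, -0.3, 0.7]
grip_width: 0.0078
```

Run:
```python
from h import *
t,R=goal([.605,-.123,.116],-.308,0); rel(np.array([0.5277,0.1536,0.2906]),R)
S=cams.camera("side");T=cams.camera("top")
a=cv2.resize(S["image"][175:315,210:350],None,fx=4,fy=4,interpolation=cv2.INTER_CUBIC)[:,:,::-1]
cv2.imwrite("pics/h_s.png",a)
for p in(S,T):
    Q=cloud(p); c=np.array([.611,.177]); r=np.hypot(Q[...,0]-c[0],Q[...,1]-c[1])
    P=Q[(r<.042)&(Q[...,2]>.11)&(Q[...,2]<.15)]
    for _ in range(4):
        if len(P)<10: break
        A=np.c_[P[:,:2]-c,np.ones(len(P))]; s=np.linalg.lstsq(A,P[:,2],rcond=None)[0]
        e=P[:,2]-A@s; P=P[abs(e)<max(.003,1.5*e.std())]
    print(len(P),s.round(4))
```

```text
t 14.67 pos [0.6103 0.145  0.2035] rot [-3.1359 -0.6461  1.4854] q [-0.09  0.46  1.44  0.67  1.32 -0.21] F [ 1.4 -0.3  0.7] M [-0.18 -0.25 -0.18] w 0.0078
shift [-0.0826  0.0086  0.0871] turn [-0.0355  0.0023 -0.2259]
357 [0.0077 0.0286 0.1279]
217 [0.01   0.0254 0.1281]
```

View pics/h_s.png

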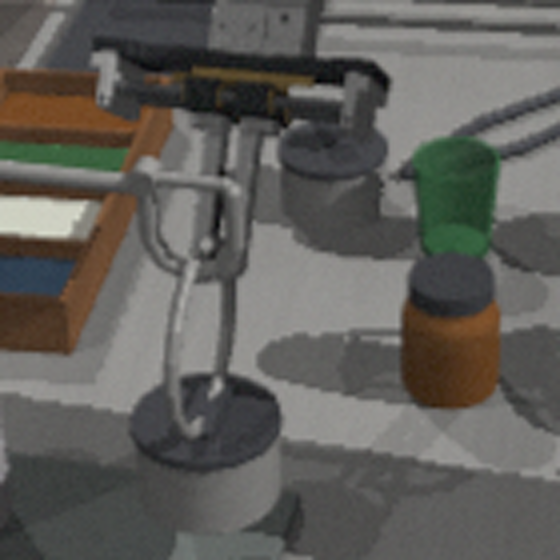

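Threaded, with the rod at the bowl's bottom (205,255 in the crop) and the gate shut above it at (190,182). The can tilts about 1.6°. I level it, ease off, and then open slowly.

servo_tool --pt "0.0005 0 0.0005 -0.004 0 0 -1" --pt "0.001 0 0.001 -0.008 0 0 -1" --pt "0.0015 -0.0005 0.0015 -0.013 0 0 -1" --pt "0.002 -0.001 0.002 -0.018 0 0 -1" --pt "0.002 -0.001 0.0025 -0.022 0 0 -1" --pt "0.002 -0.001 0.003 -0.027 0 0 -1" --pt "0.002 -0.001 0.003 -0.027 0 0 -1" --pt "0.002 -0.001 0.003 -0.027 0 0 -1"

```text
time_s: 15.43
ee_pos: [0.6121, 0.1441, 0.2065]
eef_rot: [-3.139, -0.619, 1.487]
force: [-2.0, 0.7, 0.6]
grip_width: 0.0074
```

```bash
cat >> h.py <<'E'
def tilt(c,z0,z1):
  for p in(cams.camera("side"),cams.camera("top")):
    Q=cloud(p); c=np.array(c); r=np.hypot(Q[...,0]-c[0],Q[...,1]-c[1])
    P=Q[(r<.042)&(Q[...,2]>z0)&(Q[...,2]<z1)]; s=np.zeros(3)
    for _ in range(4):
        if len(P)<10: break
        A=np.c_[P[:,:2]-c,np.ones(len(P))]; s=np.linalg.lstsq(A,P[:,2],rcond=None)[0]
        e=P[:,2]-A@s; P=P[abs(e)<max(.003,1.5*e.std())]
    print(len(P),s.round(4))
E
python3 - <<'E'
from h import *
t,R=goal([.605,-.123,.116],-.308,0); rel(np.array([0.5277,0.1536,0.2906]),R); tilt([.613,.177],.11,.15)
E
```

```text
t 15.43 pos [0.6121 0.1441 0.2065] rot [-3.1387 -0.6192  1.4872] q [-0.08  0.45  1.43  0.64  1.32 -0.18] F [-2.   0.7  0.6] M [-0.25  0.14  0.19] w 0.0074
shift [-0.0844  0.0095  0.0841] turn [-0.0086 -0.0007 -0.226 ]
371 [ 0.0087 -0.0042  0.1298]
213 [0.0198 0.0137 0.1304]
```

servo_tool --pt "0 0 0 0 0 0 -1" --pt "0 0 0 0 0 0 -1" --pt "0 0 0 0 0 0 -0.84" --pt "0 0 0 0 0 0 -0.82" --pt "0 0 0 0 0 0 -0.79" --pt "0 0 0 0 0 0 -0.75" --pt "0 0 0 0 0 0 -0.7" --pt "0 0 0 0 0 0 -0.65" --newtons 5

```text
time_s: 16.2
ee_pos: [0.6121, 0.1441, 0.2065]
eef_rot: [-3.139, -0.619, 1.487]
force: [0.4, -0.5, 0.1]
grip_width: 0.0158
```

Run:
```python
from h import *
t,R=goal([.605,-.123,.116],-.308,0); rel(np.array([0.5277,0.1536,0.2906]),R); tilt([.613,.177],.11,.15)
S=cams.camera("side")
a=cv2.resize(S["image"][175:315,210:350],None,fx=4,fy=4,interpolation=cv2.INTER_CUBIC)[:,:,::-1]
cv2.imwrite("pics/i_s.png",a)
```

```text
t 16.2 pos [0.6121 0.1441 0.2065] rot [-3.1386 -0.6193  1.487 ] q [-0.08  0.45  1.43  0.64  1.32 -0.18] F [ 0.4 -0.5  0.1] M [-0.21 -0.06  0.01] w 0.0158
shift [-0.0844  0.0095  0.0841] turn [-0.0088 -0.0008 -0.2259]
356 [0.012  0.0487 0.1288]
227 [0.0253 0.0275 0.1296]
```

View pics/i_s.png

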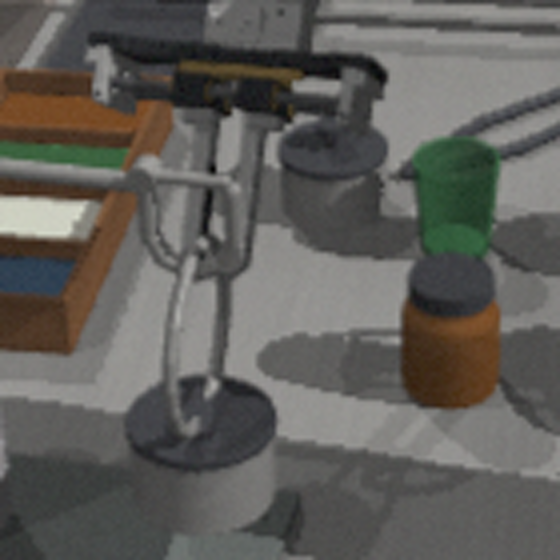

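The can hangs free with a small swing. I open wider and back out along the tool axis.

servo_tool --pt "0 0 0 0 0 0 -0.5" --pt "0 0 0 0 0 0 -0.3" --pt "0 0 0 0 0 0 -0.1" --pt "0 0 0 0 0 0 0" --pt "0 0 0 0 0 0 0" --pt "-0.001 -0.006 0.008 0 0 0 0" --pt "-0.002 -0.012 0.017 0 0 0 0" --pt "-0.003 -0.02 0.028 0 0 0 0"

```text
time_s: 17.02
ee_pos: [0.6089, 0.1236, 0.2354]
eef_rot: [-3.138, -0.619, 1.487]
force: [-0.6, 1.0, 0.9]
grip_width: 0.0472
```

servo_tool --pt "-0.001 -0.009 0.012 0 0 0 0" --pt "-0.003 -0.02 0.028 0 0 0 0" --pt "-0.004 -0.032 0.044 0 0 0 0" --pt "-0.006 -0.045 0.062 0 0 0 0" --pt "-0.007 -0.057 0.08 0 0 0 0" --pt "-0.008 -0.068 0.095 0 0 0 0" --pt "-0.009 -0.075 0.105 0 0 0 0" --pt "-0.009 -0.078 0.11 0 0 0 0"

```text
time_s: 17.68
ee_pos: [0.5999, 0.0443, 0.3475]
eef_rot: [-3.141, -0.619, 1.488]
force: [0.5, -0.0, -0.3]
grip_width: 0.0468
```

servo_tool --pt "0 -0.01 0.005 0 0 0 0" --pt "0 -0.03 0.01 0 0 0 0" --pt "0 -0.05 0.02 0 0 0 0" --pt "0 -0.07 0.02 0 0 0 0" --pt "0 -0.09 0.02 0 0 0 0" --pt "0 -0.1 0.02 0 0 0 0" --pt "0 -0.1 0.02 0 0 0 0" --pt "0 -0.1 0.02 0 0 0 0"

```text
time_s: 18.35
ee_pos: [0.6, -0.0556, 0.3671]
eef_rot: [-3.14, -0.619, 1.487]
force: [0.8, 0.2, -0.4]
grip_width: 0.0471
```

Run:
```python
from h import *
t,R=goal([.605,-.123,.116],-.308,0); rel(np.array([0.5277,0.1536,0.2906]),R)
for i in range(4): tilt([.613,.177],.11,.15)
S=cams.camera("side");T=cams.camera("top");save(S,"js.png");save(T,"jt.png")
a=cv2.resize(S["image"][175:315,210:350],None,fx=4,fy=4,interpolation=cv2.INTER_CUBIC)[:,:,::-1]
cv2.imwrite("pics/j_s.png",a)
```

```text
t 18.35 pos [ 0.6    -0.0556  0.3671] rot [-3.1404 -0.6192  1.4867] q [-0.41  0.42  1.1   0.6   1.79 -0.24] F [ 0.8  0.2 -0.4] M [-0.27 -0.07  0.  ] w 0.0471
shift [-0.0723  0.2092 -0.0765] turn [-0.0084  0.0007 -0.2246]
360 [0.0116 0.0202 0.1292]
225 [0.0231 0.0217 0.1295]
367 [0.0065 0.0339 0.129 ]
240 [0.0388 0.0364 0.1301]
370 [0.0124 0.0299 0.129 ]
230 [0.0284 0.0422 0.1298]
356 [0.0114 0.0307 0.129 ]
236 [0.0302 0.0256 0.1297]
```

View pics/j_s.png

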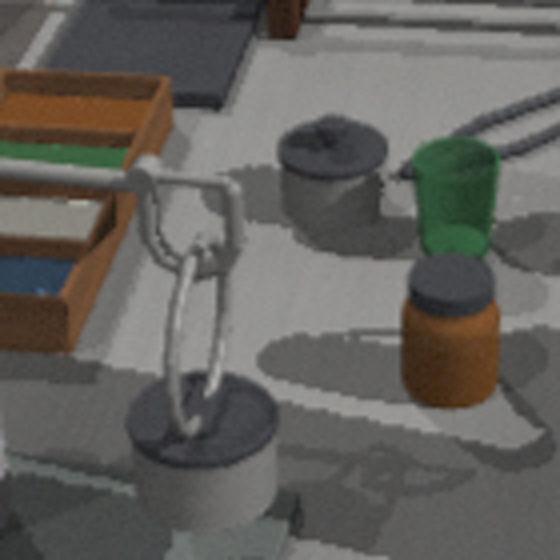

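View pics/jt.png

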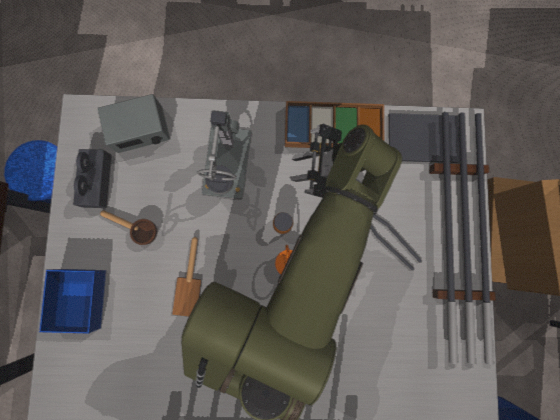

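The can hangs in the hook with the gate closed above the ring, and the robot is clear. I let any swing die out and then check stillness.

servo_tool --pt "0 0 0 0 0 0 0" --pt "0 0 0 0 0 0 0" --pt "0 0 0 0 0 0 0" --pt "0 0 0 0 0 0 0" --pt "0 0 0 0 0 0 0" --pt "0 0 0 0 0 0 0" --pt "0 0 0 0 0 0 0" --pt "0 0 0 0 0 0 0"

```text
time_s: 19.52
ee_pos: [0.5999, -0.0555, 0.3676]
eef_rot: [-3.142, -0.619, 1.488]
force: [-0.3, 0.4, 0.6]
grip_width: 0.047
```

servo_tool --pt "0 0 0 0 0 0 0" --pt "0 0 0 0 0 0 0" --pt "0 0 0 0 0 0 0" --pt "0 0 0 0 0 0 0" --pt "0 0 0 0 0 0 0" --pt "0 0 0 0 0 0 0" --pt "0 0 0 0 0 0 0" --pt "0 0 0 0 0 0 0"

```text
time_s: 20.18
ee_pos: [0.5999, -0.0555, 0.3675]
eef_rot: [-3.142, -0.619, 1.488]
force: [-0.6, 0.6, 0.3]
grip_width: 0.0473
```

servo_tool --pt "0 0 0 0 0 0 0" --pt "0 0 0 0 0 0 0" --pt "0 0 0 0 0 0 0" --pt "0 0 0 0 0 0 0" --pt "0 0 0 0 0 0 0" --pt "0 0 0 0 0 0 0" --pt "0 0 0 0 0 0 0" --pt "0 0 0 0 0 0 0"

```text
time_s: 20.85
ee_pos: [0.5999, -0.0555, 0.3675]
eef_rot: [-3.142, -0.619, 1.488]
force: [0.2, -0.5, 0.5]
grip_width: 0.0471
```

Run:
```python
from h import *
im=[]
for i in range(8):
    S=cams.camera("side"); Q=cloud(S); 
    m=(np.hypot(Q[...,0]-.613,Q[...,1]-.177)<.06)&(Q[...,2]>.05)&(Q[...,2]<.15)
    v,u=np.nonzero(m); print(m.sum(),u.mean().round(2),v.mean().round(2),Q[m].mean(0).round(4)); im.append(S["image"].astype(int))
tilt([.613,.177],.11,.15)
a=cv2.resize(S["image"][175:315,210:350],None,fx=4,fy=4,interpolation=cv2.INTER_CUBIC)[:,:,::-1]
cv2.imwrite("pics/k_s.png",a)
print(ctrl.get_obs()["time_s"],ctrl.get_obs()["force"])
```

```text
1258 260.78 287.33 [0.609  0.1982 0.1156]
1263 260.79 287.29 [0.609  0.1982 0.1156]
1262 260.79 287.33 [0.609  0.1983 0.1156]
1263 260.8 287.29 [0.609  0.1982 0.1157]
1262 260.82 287.26 [0.609  0.1979 0.1156]
1257 260.77 287.34 [0.609  0.1984 0.1157]
1263 260.81 287.28 [0.609  0.1981 0.1156]
1255 260.81 287.32 [0.6089 0.1983 0.1157]
354 [0.0125 0.0315 0.1289]
230 [0.042  0.011  0.1303]
21.35 [-0.35010063  0.58721608 -0.16038702]
```

View pics/k_s.png

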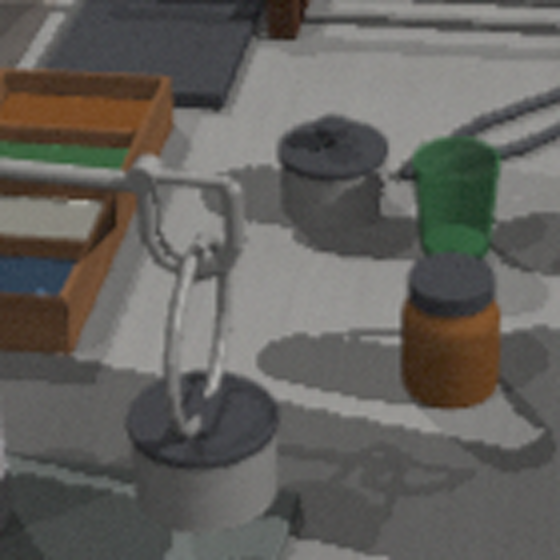

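The can is still (0.05 px), it hangs clear of everything, and the gate is shut. I hand it in.

```bash
python3 -c "
from h import *
print(hand_in())"
```

```text
the job is handed in; nothing more can be done
None
```

The steel can now hangs from the scale's snap hook, with the sprung gate shut above its ring, and I handed the job in at about 21 s.

- **What I did:** I gripped the ring's rod on the -y side and brought the ring in over the nose. I then pressed it slowly through the gate, with about 13 N net at most at the checks. It had snapped through by TCP z 0.204. After that I centred it in the bowl, levelled it, let go and backed out.
- **Last checks:** The can's image moved less than 0.1 px over 0.4 s, and the gate is level and closed above the rod. The wrist reads no load, and the arm is clear of the can. The other things I could see in the pictures look unmoved. The arm hides part of the bench in the last top view, so I did not check everything.
- **Disagreements:**
    - The two cameras differed by 2–4 mm on the ring and about 3 mm on the hook; I used averages and felt for the gate's height.
    - The lid still reads as tilted by about 2° while hanging freely. That is close to the depth noise, so some of it may be real.

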